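Go / no-go check of a drying-rack pin

TASK

The spare wooden pin for the drying rack may have swollen in the damp. Take it from its stand and, holding it upright with its shaft down between the jaws, push it gently from the front right through the wide-gap gauge and out at the far side, then press it gently into the front mouth of the narrow-gap gauge, feel it stopped squarely between both jaws and keep it pressed for a second. Never push hard against the gauges (stay under 15 N), leave the other things alone, and finally stand the pin fully home in the empty hole of the rack rail and let go.

Things in the scene. Friction and masses are not known exactly. Their poses are not given: they have to be found in the camera images.
- pin_center (a point): centre (half-way up) of the loose wooden pin: a round shaft 18 mm in diameter and 60 mm long, under a square head 26 x 26 mm and 40 mm high (top 100 mm above the foot; mass about 50 g). Axes: z up along the pin, x and y square to the head's flat sides. It starts upright in the stand
- pin_foot (a point): centre of the pin's foot (lower end of the shaft), 50 mm below pin_center, same axes
- go_gauge: steel fork gauge fixed to the table: plate 100 (x) x 120 (y) x 8 mm carrying two upright steel jaws with a 21 mm gap between them, running along own x, open above and at both ends. Origin: centre of the plate's underside; +x is the push direction (mouth at -x, towards the robot), z up. The jaws reach from 12 to 50 mm above the table. An 18 mm pin passes.
- go_mouth (a point): point of the plate's centre line at the mouth, 27 mm before the gauge's origin, 31 mm above the table; axes as the gauge's. 45-degree wings narrow the mouth from 45 mm here to 21 mm at gauge x = -15 mm; the straight gap runs to x = +15 mm. Foot 14 to 30 mm above the table is right; out when beyond x = +30 mm.
- go_exit (a point): point of the wide gauge's plate centre line behind the jaws, 35 mm past the gauge's origin, 31 mm above the table. The jaw pair is clamped up to 12 mm off the plate's centre line to either side (NOT in this pose: feel or see it) and is rigid sideways; along x it springs 1 mm per 4 N.
- nogo_gauge: steel fork gauge fixed to the table: plate 100 (x) x 120 (y) x 8 mm carrying two upright steel jaws with a 14 mm gap between them, running along own x, open above and at both ends. Origin: centre of the plate's underside; +x is the push direction (mouth at -x, towards the robot), z up. The jaws reach from 12 to 50 mm above the table. An 18 mm pin cannot pass.
- nogo_mouth (a point): point of the plate's centre line at the mouth, 27 mm before the gauge's origin, 31 mm above the table; axes as the gauge's. 45-degree wings narrow the mouth from 38 mm here to 14 mm at gauge x = -15 mm; the straight gap runs to x = +15 mm. 
- nogo_stop (a point): point of the narrow gauge's plate centre line 21 mm before its origin, 31 mm above the table: a squarely stopped pin's axis is at this x, plus the spring's give; on one wing only it stops about 1 mm short per mm off centre. Press 4 to 12 N. The jaw pair is clamped up to 12 mm off the plate's centre line to either side (NOT in this pose: feel or see it) and is rigid sideways; along x it springs 1 mm per 4 N.
- stand_hole (a point): centre of the mouth of the round hole in the grey plastic stand (60 x 60 x 30 mm block fixed to the table) where the pin starts; the hole is 22 mm deep and 22 mm wide, its mouth 30 mm above the table; axes as the block's
- rail_hole (a point): centre of the mouth of the empty round hole in the wooden rack rail (150 x 50 x 30 mm, fixed to the table, long along its own x): 22 mm deep and 22 mm wide, mouth 30 mm above the table. A fixed pin of the same kind already stands in the rail 90 mm away along the rail's own +x. Axes as the rail's, z up
- lint_brush: white plastic lint brush, 180 mm long, lying at the back between the tin and the mug; bystander, leave it. Origin: centre of the underside
- cup: white ceramic measuring mug, 72 mm wide, 75 mm high; bystander, leave it. Origin: centre of the underside
- tin: open round steel clothespin tin, 90 mm wide, 60 mm high; bystander, leave it. Origin: centre of the underside
- jug: closed blue plastic detergent jug, 90 x 140 mm and about 235 mm high; bystander, leave it. Origin: centre of the underside
- nozzle: white plastic spray nozzle, 75 mm long, 53 mm high, standing on its collar; bystander, leave it. Origin: centre of the underside
- clothespin0: wooden clothespin 75 x 10 x 12 mm lying flat among the gauges; bystander, leave it. Origin: centre of the underside
- clothespin1: wooden clothespin 75 x 10 x 12 mm lying flat near the right edge; bystander, leave it. Origin: centre of the underside
There are look-alikes about, which are no part of the job. What is shaped like the part that bears rail_hole but red is not meant. Of the things shaped like the part that bears pin_center, the wooden one is meant.

How it is judged:
On the way, in this order (a step that is already met when the one before it is completed fails the run):
1. the pin is in front of the wide gap's mouth, its shaft lowered to jaw height (x of pin_foot in the frame of go_gauge between -0.1 and -0.022 m and y of pin_foot in the frame of go_gauge between -0.035 and 0.035 m and z of pin_foot in the frame of go_gauge below 0.036 m), for 0.05 s.
2. the pin is between the parallel jaws of the wide gap (x of pin_foot in the frame of go_gauge between -0.01 and 0.01 m and y of pin_foot in the frame of go_gauge between -0.017 and 0.017 m and z of pin_foot in the frame of go_gauge below 0.036 m), for 0.05 s.
3. the pin has come out at the far side, still low (x of pin_foot in the frame of go_gauge between 0.026 and 0.12 m and y of pin_foot in the frame of go_gauge between -0.05 and 0.05 m and z of pin_foot in the frame of go_gauge below 0.036 m), for 0.05 s.
4. the pin is pressed squarely into the narrow gap's mouth with 2.5 to 15 N and is stopped there, for 0.5 s (x of pin_foot in the frame of nogo_gauge between -0.0235 and -0.008 m and y of pin_foot in the frame of nogo_gauge between -0.017 and 0.017 m and z of pin_foot in the frame of nogo_gauge below 0.036 m and contact force between pin and nogo_gauge between 2.5 and 15 N), for 0.5 s.
At the end, for the whole second after the job is handed in: The pin stands in the empty hole of the rack rail: foot within 5 mm of the hole's axis and at least 18 mm below its mouth, within 0.15 rad of upright, at rest and released (horizontal distance between pin_foot and rail_hole below 0.005 m and z of pin_foot in the frame of rail_hole below -0.018 m and angle between pin_foot's own z axis and vertical below 0.15 rad and linear speed of pin below 0.02 m/s and contact force between pin and the fingers below 0.2 N); the robot touches nothing.
It fails at once if the pin is pushed against a gauge with more than 15 N (contact force between pin and go_gauge above 15 N or contact force between pin and nogo_gauge above 15 N).
It fails at once if the robot itself pushes a gauge with more than 5 N (contact force between any of the arm, the fingers and go_gauge above 5 N or contact force between any of the arm, the fingers and nogo_gauge above 5 N).
It fails at once if a bystander is moved more than 30 mm (distance of any of lint_brush, cup, tin, jug, nozzle, clothespin0, clothespin1 from where it was at the start of the episode above 0.03 m).
It also fails if it takes over 72 s, if anything falls off the work surface, if the arm or the gripper's body presses on something with over 40 N, if the wrist force passes 120 N, or if a joint passes its speed limit or range.

ROBOT

A 6-joint arm with a two-finger parallel gripper is mounted at the origin on the work surface. World frame = base frame: x ahead of the robot, y to its left, z up, the work surface at z = 0. Lengths are in m, angles in rad, forces in N, time in s.
With the tool pointing down it reaches from about 0.35 to 0.775 m from the base axis. Payload 5.5 kg.
Tool frame: the origin (TCP) lies at the very end of the fingers, on their centre line; the grasp point (between the pads) lies 19 mm behind it; z points along the fingers, y is the line along which they close (so a half turn about z gives the same grasp; the last joint's range is limited). The gripper opens to 85 mm and grips with 20 to 120 N. Pads are 22 mm wide; open, the fingers measure 114 mm over their backs; the gripper's body (76 mm by 85 mm) begins 54 mm behind the grasp point. The pads swing forward as they close: fully open they stand 13 mm farther back than shut.
Start: joints at [1.207, 0.313, 0.046, 1.304, 0, 1.431], TCP at [0.128, 0.561, 0.231] pointing down, gripper open.
Joint ranges: [-2.76, 2.76], [-0.86, 1.69], [-1.03, 1.26], [-2.2, 2.34], [-1.47, 1.5], [-3.14, 3.14]. Speed limits (rad/s): [2.57, 2.57, 3.14, 3.14, 3.14, 3.14].

INTERFACE

Orientations are given as a 3x3 rotation matrix whose columns are the frame's x, y, z axes.
In Python, from workcell import env, vision gives the robot as it stands.
- The arm moves only by the tool jog_arm, never from a script. Its argument "targets" is one flat list of numbers, 4 for each row, row after row: the shift along the tool's x, y, z in mm, then the turn about the tool's z in degrees. In form: [dx, dy, dz, twist, dx, dy, dz, twist, ...]. A call has 1 to 5 rows; each row shifts and turns the commanded pose from where the row before left it, along the tool's axes as they then stand; what a row does not reach is not made up. A row lasts 1/12 s, in which the tool goes at most 41.7 mm and 7.16 degrees, less where a joint would pass 70% of its speed; a pose out of reach is approached as far as the arm can. A call is refused whole if a number of a shift passes 41.7 or a number of a turn 7.16, either way. A call with a gripper value outside its range is refused whole. "claw" is the closure, from 0 (fully open) to 1 (shut), set as the call begins (left out, the last holds). The fingers move at their own pace and stop on an object; "grip_force" is the grip in N (left out, the last holds). Time passes only in rows, so rows that do not move let the fingers close. It gives the time, the measured TCP pose, the force, the opening and the grip force at its end, in the units of the state.
- env.get_obs(): the state, without advancing time (a new reading comes with each control period).
- vision.snapshot(name): name is "scene" or "top" or "wrist"; returns a dict with "frame" (480x640x3 uint8, red, green, blue), "depth" (480x640 float32, m along the optical axis (not along the pixel's ray), 0 where there is no reading), "fx", "fy", "cx", "cy" (pixels), "camera_from_world" (4x4, takes a point from world to camera coordinates). Camera axes: x right, y down, z forward; pixel columns grow to the right and rows downward; lengths in m; the calibration is good to about 2 mm. A picture is of the moment at which its call begins.
- env.close_job(): hands the job in; it is judged then, once.
The state is a dict: "time_s": time; "q": joint angles; "qd": joint speeds; "tau": joint torques, N m; "ee_pos": TCP position; "tool_rot": TCP orientation; "ft_force": force on the tool from outside, world axes, zero at the start; "wrist_torque": the same for the moment, N m; "width": opening from 0.0 (shut) to 1.0 (fully open); "grasp_force": force on a finger pad.
Only numpy, scipy, OpenCV 4.12 (cv2) and the standard library are available. Lean on these libraries where they do the work, as an engineer would, in place of code of your own. Each camera call takes 0.05 s, during which the arm holds its last target. There are 200 camera calls.

## Working session

There is one attempt and no reset: what is moved stays moved. The work goes in short steps, Python scripts to look and compute and a tool call to move; the robot and the scene stay as the last step left them, time stands still between calls to the robot, and variables do not carry over. Pictures are saved under pics/ and viewed, at most 14 in all, crops included, and the job is handed in when it is done.

Besides the shell and the picture viewer there is one more tool, called as a command line: name --argument value ..., lists and objects as JSON in quotes. jog_arm: Moves the arm, as the interface text tells. Its arguments: {"type":"object","properties":{"targets":{"type":"array"},"claw":{"type":"number"},"grip_force":{"type":"number"}},"required":["targets"]}

```bash
mkdir -p pics; python3 - <<'E'
from workcell import env, vision
import cv2,numpy as np,pickle
o=env.get_obs();print({k:np.round(v,3).tolist() for k,v in o.items()})
for n in("top","scene"):
    s=vision.snapshot(n);pickle.dump(s,open(n+"0.pkl","wb"))
    cv2.imwrite(f"pics/{n}0.png",s["frame"][:,:,::-1])
    print(n,s["fx"],s["cx"],s["cy"],np.round(s["camera_from_world"],3).tolist())
E
```

```text
{'time_s': 0.0, 'q': [1.207, 0.314, 0.045, 1.304, 0.0, 1.431], 'qd': [0.0, -0.001, 0.0, 0.0, -0.001, 0.001], 'tau': [-0.001, -48.063, 29.853, 0.019, -0.0, 0.0], 'ee_pos': [0.127, 0.56, 0.23], 'tool_rot': [[-0.975, 0.222, -0.001], [0.222, 0.975, -0.002], [0.0, -0.002, -1.0]], 'ft_force': [0.019, -0.203, 0.174], 'wrist_torque': [-0.005, 0.045, 0.042], 'grasp_force': 0.0, 'width': 1.001}
top 587.2525309398948 319.9749751487908 240.78706822889433 [[0.02, -1.0, -0.005, -0.009], [-0.972, -0.018, -0.233, 0.564], [0.232, 0.01, -0.973, 1.391], [0.0, 0.0, 0.0, 1.0]]
scene 504.3559771134935 310.0570355635754 239.84542695171533 [[0.795, 0.606, 0.022, -0.445], [0.387, -0.48, -0.787, -0.18], [-0.467, 0.634, -0.616, 1.561], [0.0, 0.0, 0.0, 1.0]]
```

View pics/top0.png

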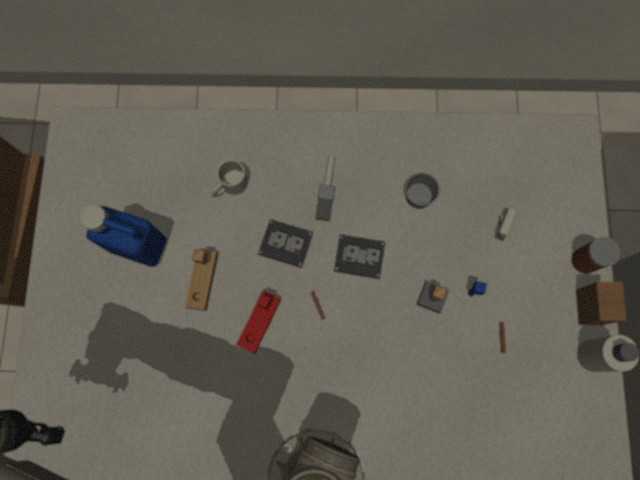

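View pics/scene0.png

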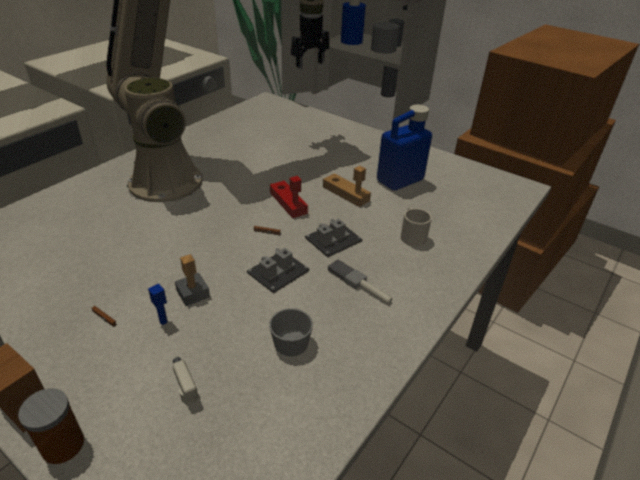

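Top view: the wooden pin stands at about (438,293), with gauges at (286,243) and (360,256). The wooden rail hole is at (196,296) and its fixed pin at (200,256). Next I measure these.

```bash
cat > h.py <<'E'
from workcell import env, vision
import cv2,numpy as np,pickle
def cam(s):
    return np.array([[s["fx"],0,s["cx"]],[0,s["fy"],s["cy"]],[0,0,1]]),np.linalg.inv(s["camera_from_world"])
def ray(s,uv,z):
    K,T=cam(s);uv=np.atleast_2d(uv).astype(float)
    d=(T[:3,:3]@np.linalg.inv(K)@np.c_[uv,np.ones(len(uv))].T).T;c=T[:3,3]
    return c+d*((z-c[2])/d[:,2])[:,None]
def cloud(s):
    K,T=cam(s);v,u=np.mgrid[:480,:640];d=s["depth"]
    p=np.stack([(u-K[0,2])/K[0,0]*d,(v-K[1,2])/K[1,1]*d,d],-1)
    return p@T[:3,:3].T+T[:3,3]
def ortho(s,x0,x1,y0,y1,z,res=0.0005):
    # rectified picture of plane z: rows = falling x, cols = falling y
    K,_=cam(s);M=np.array(s["camera_from_world"])
    H=K@np.c_[M[:3,0],M[:3,1],M[:3,2]*z+M[:3,3]]
    A=np.array([[0,-res,x1],[-res,0,y1],[0,0,1]])
    return cv2.warpPerspective(s["frame"],H@A,(int((y1-y0)/res),int((x1-x0)/res)),flags=cv2.INTER_LINEAR|cv2.WARP_INVERSE_MAP)
E
python3 - <<'E'
from h import *
s=pickle.load(open("top0.pkl","rb"));P=cloud(s);f=s["frame"].astype(int)
hsv=cv2.cvtColor(s["frame"],cv2.COLOR_RGB2HSV)
def blobs(m,z,nm,amin=60):
    n,l,st,c=cv2.connectedComponentsWithStats(m.astype(np.uint8))
    for i in range(1,n):
        if st[i,4]<amin: continue
        v,u=np.nonzero(l==i);W=ray(s,np.c_[u,v],z)[:,:2]
        r=cv2.minAreaRect((W*1000).astype(np.float32))
        print(nm,st[i].tolist(),np.round(r[0],1),np.round(r[1],1),round(r[2],1),"z",np.round(np.percentile(P[...,2][l==i],[5,50,95]),3))
b=np.zeros((480,640),bool);b[215:350,170:460]=1
g=hsv[...,2];print("bg",np.median(g[b]), np.median(P[...,2][b]))
dark=b&(g<75)&(hsv[...,1]<70)
Z=P[...,2]
gz=b&(hsv[...,1]<70)&(Z>0.004)
blobs(cv2.morphologyEx((b&(g<60)&(hsv[...,1]<80)).astype(np.uint8),cv2.MORPH_CLOSE,np.ones((7,7))),.008,"plate")
blobs(b&(hsv[...,1]>100)&(hsv[...,0]>8)&(hsv[...,0]<25),.03,"wood",40)
# jaws
for nm,(u0,u1,v0,v1) in dict(L=(255,318,215,272),R=(330,390,230,282)).items():
    q=P[v0:v1,u0:u1].reshape(-1,3);t=q[q[:,2]>.04];print(nm,len(t),t.mean(0).round(4),np.percentile(q[:,2],[5,50,95,99]).round(3))
top=(P[...,2]>.085)&b
blobs(top,.1,"tops",10)
a=cv2.hconcat([cv2.resize(s["frame"][215:275,255:320],None,fx=6,fy=6,interpolation=cv2.INTER_CUBIC),cv2.resize(s["frame"][228:288,328:393],None,fx=6,fy=6,interpolation=cv2.INTER_CUBIC)])
cv2.imwrite("pics/g.png",cv2.convertScaleAbs(a[:,:,::-1],alpha=1.6))
E
```

```text
bg 115.0 0.00023861446474982007
plate [261, 221, 50, 46, 1238] [570.3  91.6] [115.2  96.1] 73.2 z [0.003 0.008 0.05 ]
plate [336, 235, 48, 43, 1172] [539.5 -99.3] [114.9  96.2] 81.6 z [0.002 0.008 0.048]
plate [418, 283, 18, 28, 170] [ 438.7 -269.6] [42.7 67.7] 88.5 z [0.016 0.029 0.083]
wood [186, 250, 31, 60, 1185] [469.4 300.4] [ 58.2 148.7] 83.0 z [0.013 0.029 0.106]
wood [430, 286, 16, 14, 142] [ 443.1 -293. ] [29.  36.5] 67.1 z [0.078 0.107 0.112]
wood [312, 292, 12, 27, 80] [408.9   4.9] [70.2  6.9] 23.0 z [0.006 0.011 0.017]
L 361 [0.5454 0.0783 0.1367] [-0.005  0.004  0.049  0.055]
R 341 [ 0.5295 -0.1017  0.0828] [-0.005  0.005  0.05   0.054]
tops [191, 249, 15, 14, 153] [512.7 294.2] [31.4 32.4] 80.1 z [0.088 0.106 0.111]
tops [431, 285, 15, 15, 148] [ 436.1 -280.8] [28.1 30.2] 68.8 z [0.089 0.107 0.112]
tops [256, 294, 15, 15, 139] [407.7 133.4] [29.2 26.3] 64.8 z [0.093 0.106 0.111]
```

View pics/g.png

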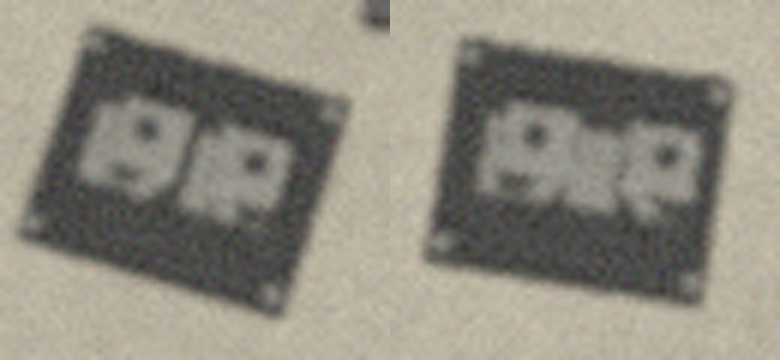

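The gaps can't be told apart from above. The arm will pass over the gauges anyway, so I'll look with the wrist camera on the way.

jog_arm --targets '[-27, -29, -10, 0, -27, -29, -10, 0, -27, -29, -10, 0, -27, -29, -10, 0, -27, -29, -10, 0]' --claw 0

```text
time_s: 0.52
ee_pos: [0.2273, 0.3876, 0.2812]
tool_rot: [[-0.975, 0.221, -0.0], [0.221, 0.975, -0.001], [0.0, -0.001, -1.0]]
ft_force: [0.8, 1.1, -0.6]
width: 0.999
grasp_force: 0.0
```

jog_arm --targets '[-27, -29, -10, 0, -27, -29, -10, 0, -27, -29, -10, 0, -27, -29, -10, 0, -27, -29, -10, 0]'

```text
time_s: 0.93
ee_pos: [0.3267, 0.2162, 0.3317]
tool_rot: [[-0.975, 0.222, 0.0], [0.222, 0.975, 0.0], [0.0, 0.0, -1.0]]
ft_force: [1.2, -0.0, 0.1]
width: 1.0
grasp_force: 0.0
```

jog_arm --targets '[-27, -29, -10, 0, -27, -29, -10, 0, -27, -29, -10, 0, -27, -29, -10, 0, -27, -29, -10, 0]'

```text
time_s: 1.35
ee_pos: [0.4263, 0.0447, 0.3817]
tool_rot: [[-0.975, 0.222, -0.0], [0.222, 0.975, 0.0], [0.0, 0.0, -1.0]]
ft_force: [0.8, 0.0, 0.6]
width: 0.998
grasp_force: 0.0
```

```bash
python3 - <<'E'
from h import *
s=vision.snapshot("wrist");pickle.dump(s,open("w1.pkl","wb"))
o=env.get_obs();print(o["ee_pos"].round(4) if hasattr(o["ee_pos"],"round") else o["ee_pos"],np.round(o["tool_rot"],3).tolist(),o["time_s"])
print(np.linalg.inv(s["camera_from_world"]).round(3).tolist(),s["fx"])
cv2.imwrite("pics/w1.png",s["frame"][:,:,::-1])
E
```

```text
[0.4306 0.0393 0.3823] [[-0.974, 0.228, 0.004], [0.228, 0.974, -0.004], [-0.004, -0.003, -1.0]] 1.4
[[0.222, 0.922, 0.317, 0.345], [0.975, -0.21, -0.072, 0.063], [0.001, 0.325, -0.946, 0.524], [0.0, 0.0, 0.0, 1.0]] 337.1498709768434
```

View pics/w1.png

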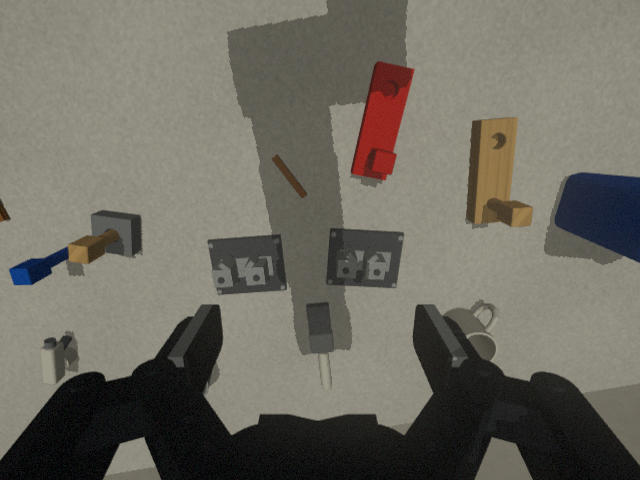

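Wrist view: gauges sit at about (247,265) and (366,258), the rail hole at (499,141), the wooden pin at (90,245) with its stand at (118,232). I'll rectify both gauges at jaw-top height in their plate frames.

```bash
python3 - <<'E'
from h import *
s=pickle.load(open("w1.pkl","rb"));t=pickle.load(open("top0.pkl","rb"))
hsv=cv2.cvtColor(s["frame"],cv2.COLOR_RGB2HSV);out=[]
for nm,(u0,u1,v0,v1),c0 in (("R",(200,292,228,300),(539.5,-99.3)),("L",(322,408,222,294),(570.3,91.6))):
    for im,box in((s,(u0,u1,v0,v1)),(t,(255,318,215,272) if nm=="L" else (330,390,230,282))):
        u0,u1,v0,v1=box;g=cv2.GaussianBlur(im["frame"],(3,3),0).max(2);m=np.zeros(g.shape,np.uint8)
        crop=g[v0:v1,u0:u1];m[v0:v1,u0:u1]=crop<(62 if im is s else 72)
        m=cv2.morphologyEx(m,cv2.MORPH_OPEN,np.ones((2,2)))
        m=cv2.morphologyEx(m,cv2.MORPH_CLOSE,np.ones((9,9)))
        n,l,st,_=cv2.connectedComponentsWithStats(m);i=1+st[1:,4].argmax()
        v,u=np.nonzero(l==i);r=cv2.minAreaRect((ray(im,np.c_[u,v],.008)[:,:2]*1000).astype(np.float32));print(nm,np.round(r[0],1),np.round(r[1],1),round(r[2],1),st[i].tolist(),np.percentile(crop,[5,30,60,90]))
        if im is s: w=r
    a=np.radians(w[2] if w[1][0]>w[1][1] else w[2]+90);a=a if np.sin(a)>0 else a+np.pi
    Y=np.array([np.cos(a),np.sin(a)]);X=np.array([Y[1],-Y[0]]);c=np.array(w[0])/1000
    print("yaw x",np.degrees(np.arctan2(X[1],X[0])))
    # gauge-frame picture at z=.05: cols=gauge y falling left->right?, rows: x falling downward; 3px/mm, 120x100
    K,_=cam(s);M=s["camera_from_world"];k=1/3000
    H=K@np.c_[M[:3,0],M[:3,1],M[:3,2]*.05+M[:3,3]]
    o=c+X*.06+Y*.065
    A=np.c_[np.r_[-Y*k,0],np.r_[-X*k,0],np.r_[o,1]]
    q=cv2.warpPerspective(s["frame"],H@A,(390,360),flags=cv2.INTER_CUBIC|cv2.WARP_INVERSE_MAP)
    q=cv2.convertScaleAbs(q,alpha=1.8)
    for mm in range(-60,61,10):
        cv2.line(q,(int((65-mm)*3),0),(int((65-mm)*3),6 if mm else 360),(255,0,0),1)
        cv2.line(q,(0,int((60-mm)*3)),(6 if mm else 390,int((60-mm)*3)),(255,0,0),1)
    out.append(q)
cv2.imwrite("pics/gg.png",cv2.hconcat(out)[:,:,::-1])
E
```

```text
R [541.4 -55.6] [32.6 87.1] 81.5 [265, 236, 22, 49, 538] [ 57.  67. 111. 147.]
R [ 536.8 -101.9] [116.6  97.5] 81.5 [336, 236, 49, 43, 1413] [ 46.  57.  97. 118.]
yaw x 81.51458740234375
L [563.8  64. ] [63.5 98.2] 77.1 [328, 230, 39, 56, 1109] [ 47.  66.  94. 145.]
L [567.8  89.2] [117.5  98. ] 73.9 [261, 221, 51, 47, 1568] [ 46.  62. 112. 116.]
yaw x 77.14141845703125
```

View pics/gg.png

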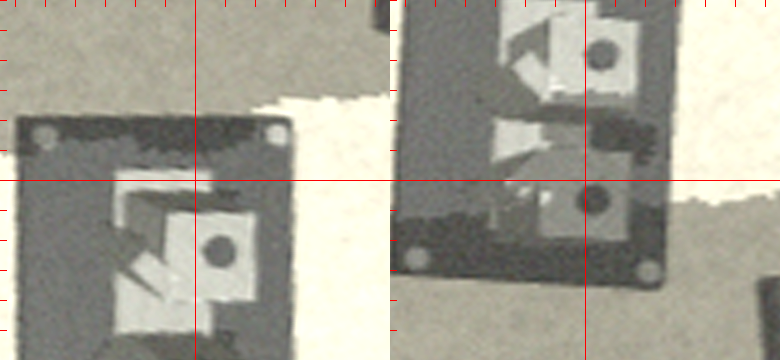

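```bash
python3 - <<'E'
from h import *
s=pickle.load(open("w1.pkl","rb"));cols=[]
for c,a in (((.5381,-.1006),81.5),((.569,.0904),73.6)):
    a=np.radians(a);Y=np.array([np.cos(a),np.sin(a)]);X=np.array([Y[1],-Y[0]]);c=np.array(c);rows=[]
    for z in(.008,.05):
        K,_=cam(s);M=s["camera_from_world"];k=1/2800
        H=K@np.c_[M[:3,0],M[:3,1],M[:3,2]*z+M[:3,3]]
        o=c+X*.0535+Y*.0714
        A=np.c_[np.r_[-Y*k,0],np.r_[-X*k,0],np.r_[o,1]]
        q=cv2.warpPerspective(s["frame"],H@A,(400,300),flags=cv2.INTER_CUBIC|cv2.WARP_INVERSE_MAP)
        q=cv2.convertScaleAbs(q,alpha=1.8)
        for mm in range(-60,61,10):
            x=int((71.4-mm)*2.8);y=int((53.5-mm)*2.8)
            cv2.line(q,(x,0),(x,8 if mm else 300),(255,0,0),1)
            cv2.line(q,(0,y),(8 if mm else 400,y),(255,0,0),1)
        if z<.01: cv2.rectangle(q,(int(11.4*2.8),int(3.5*2.8)),(int(131.4*2.8),int(103.5*2.8)),(0,255,0),1)
        rows.append(q)
    cols.append(cv2.vconcat(rows))
cv2.imwrite("pics/gg2.png",cv2.hconcat(cols)[:,:,::-1])
E
```

```text
(no output)
```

View pics/gg2.png

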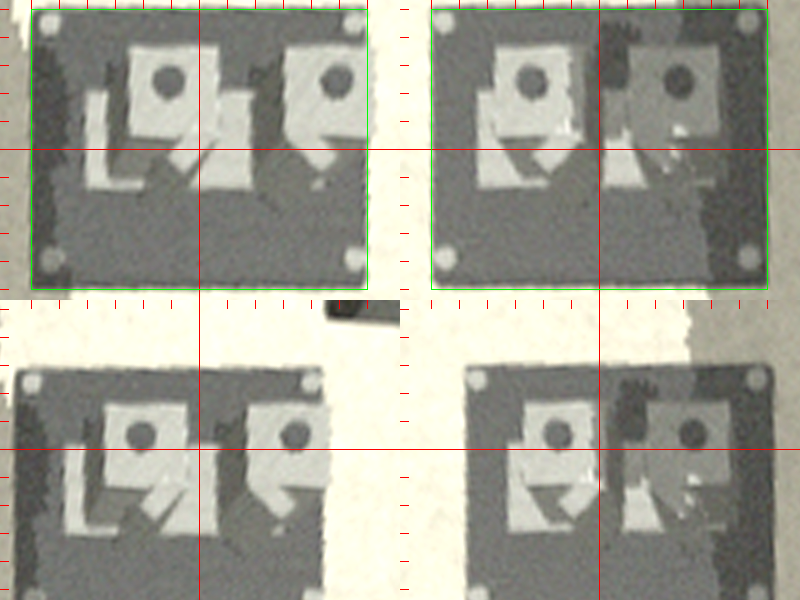

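The rectified views fit the plates well. The R gauge has a gap of about 21 mm, so it is the wide one, with jaws about 6.4 mm towards -y. The L gauge is the narrow one, with jaws about 9.5 mm towards -y. Now the pin and the rail hole.

```bash
python3 - <<'E'
from h import *
s=pickle.load(open("w1.pkl","rb"));t=pickle.load(open("top0.pkl","rb"))
for nm,im in(("top",t),("wrist",s)):
    hsv=cv2.cvtColor(im["frame"],cv2.COLOR_RGB2HSV);P=cloud(im);Z=P[...,2]
    wood=(hsv[...,1]>90)&(hsv[...,0]>8)&(hsv[...,0]<25)&(hsv[...,2]>70)
    for z0,z1,zz,lab in((.098,.125,.108,"head"),(.02,.04,.03,"rail")):
        m=(wood&(Z>z0)&(Z<z1)).astype(np.uint8)
        n,l,st,c=cv2.connectedComponentsWithStats(m)
        for i in range(1,n):
            if st[i,4]<40: continue
            v,u=np.nonzero(l==i);W=ray(im,np.c_[u,v],zz)[:,:2]*1000
            r=cv2.minAreaRect(W.astype(np.float32))
            print(nm,lab,st[i].tolist(),"cen",W.mean(0).round(1),"rect",np.round(r[0],1),np.round(r[1],1),round(r[2],1),"z",np.median(Z[l==i]).round(3))
            if lab=="rail":
                cn,hi=cv2.findContours((l==i).astype(np.uint8),cv2.RETR_CCOMP,cv2.CHAIN_APPROX_NONE)
                for k,cc in enumerate(cn):
                    if hi[0,k,3]>=0 and cv2.contourArea(cc)>15:
                        w=ray(im,cc[:,0],.03)[:,:2]*1000;e=cv2.minEnclosingCircle(w.astype(np.float32));print("  hole",np.round(e[0],1),round(e[1],1),w.mean(0).round(1))
    stand=(hsv[...,1]<60)&(Z>.024)&(Z<.036)
    b=np.zeros_like(stand); 
    if nm=="top": b[275:318,410:460]=1
    else: b[205:262,80:150]=1
    v,u=np.nonzero(stand&b);W=ray(im,np.c_[u,v],.03)[:,:2]*1000;r=cv2.minAreaRect(W.astype(np.float32));print("stand",len(u),np.round(r[0],1),np.round(r[1],1),r[2])
a=cv2.hconcat([cv2.resize(s["frame"][100:235,455:545],(400,600),interpolation=cv2.INTER_CUBIC),cv2.resize(s["frame"][195:270,60:150],(400,334),interpolation=cv2.INTER_CUBIC) if 0 else cv2.copyMakeBorder(cv2.resize(s["frame"][195:270,60:150],(400,334),interpolation=cv2.INTER_CUBIC),0,266,0,0,cv2.BORDER_CONSTANT)])
cv2.imwrite("pics/r.png",cv2.convertScaleAbs(a[:,:,::-1],alpha=1.6))
E
```

```text
top head [193, 250, 11, 12, 107] cen [513.4 292.5] rect [513.5 292.6] [23.3 26.8] 82.8 z 0.107
top head [597, 282, 29, 39, 954] cen [ 421.2 -683.5] rect [ 421.7 -683.4] [59.6 90.5] 90.0 z 0.119
top head [433, 286, 13, 13, 117] cen [ 435. -281.] rect [ 435.  -281.1] [24.6 27.2] 67.3 z 0.108
top rail [186, 250, 31, 60, 931] cen [461.5 298.9] rect [469.3 299.4] [ 49.8 149.5] 81.6 z 0.029
  hole [425.6 307.4] 12.9 [425.2 307.1]
stand 379 [ 435.6 -280.8] [60.5 62. ] 69.0972900390625
wrist head [507, 205, 26, 22, 475] cen [512.2 289.7] rect [512.1 289.5] [30.4 28. ] 82.2 z 0.108
wrist head [68, 241, 24, 23, 402] cen [ 433.4 -281.4] rect [ 433.8 -279.8] [30.2 30. ] 67.9 z 0.108
wrist rail [472, 118, 46, 106, 3333] cen [462.4 297.2] rect [469.8 296.8] [ 54.5 149.7] 81.9 z 0.03
  hole [425.  303.1] 11.7 [424.6 303.2]
stand 1168 [ 434.9 -281.7] [63.8 62.5] 69.25980377197266
```

View pics/r.png

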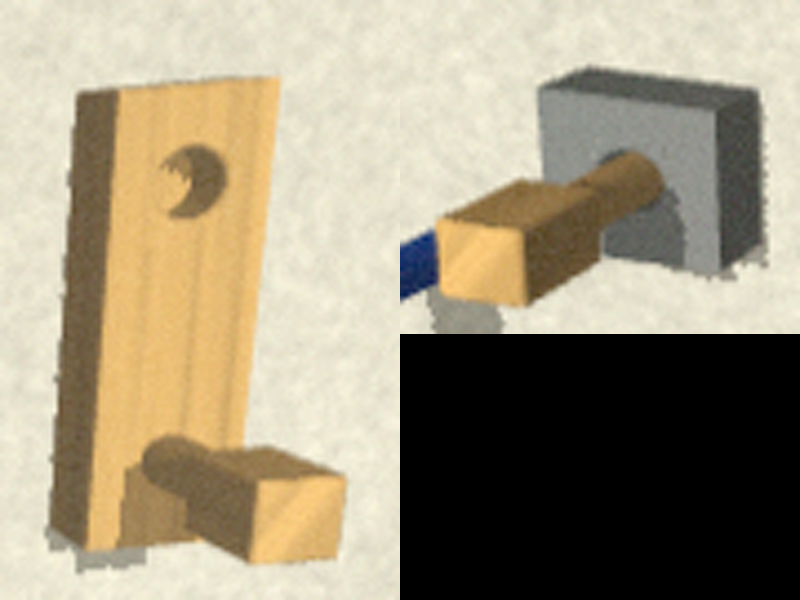

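The wooden head is at (0.435,-0.281) with sides at about -21.5°. The rail hole is at about (0.425,0.305). I'll write a planning helper that prints rows.

```bash
cat > plan.py <<'E'
from h import *
def st():
    o=env.get_obs();R=np.array(o["tool_rot"]);return o,np.array(o["ee_pos"])*1000,R
def plan(goal,yaw=None,step=40,p=None,y0=None):
    "goal world mm; yaw of tool x in deg; prints n equal-world rows in tool axes"
    o,p1,R=st();p=p1 if p is None else np.array(p,float)
    y0=np.degrees(np.arctan2(R[1,0],R[0,0])) if y0 is None else y0
    dy=0 if yaw is None else (yaw-y0+180)%360-180
    d=np.array(goal,float)-p;n=int(max(np.ceil(np.linalg.norm(d)/step),np.ceil(abs(dy)/7),1))
    rows=[]
    for i in range(n):
        a=np.radians(y0+dy*i/n);x=np.array([np.cos(a),np.sin(a),0]);y=np.array([np.sin(a),-np.cos(a),0])
        w=d/n;rows.append([round(float(x@w),1),round(float(y@w),1),round(float(-w[2]),1),round(-dy/n,2)])
    print("from",p.round(1),"yaw",round(y0,2),"n",n);print(rows);return rows
E
python3 -c "
from plan import *
o,p,R=st();print(o['time_s'],p.round(1),R.round(3).tolist())
plan([435,-281,190],158.5)"
```

```text
1.4 [430.6  39.3 382.3] [[-0.974, 0.228, 0.004], [0.228, 0.974, -0.004], [-0.004, -0.003, -1.0]]
from [430.6  39.3 382.3] yaw 166.84 n 10
[[-7.7, -31.1, 19.2, np.float64(0.83)], [-8.2, -31.0, 19.2, np.float64(0.83)], [-8.6, -30.8, 19.2, np.float64(0.83)], [-9.1, -30.7, 19.2, np.float64(0.83)], [-9.5, -30.6, 19.2, np.float64(0.83)], [-10.0, -30.4, 19.2, np.float64(0.83)], [-10.4, -30.3, 19.2, np.float64(0.83)], [-10.8, -30.1, 19.2, np.float64(0.83)], [-11.3, -30.0, 19.2, np.float64(0.83)], [-11.7, -29.8, 19.2, np.float64(0.83)]]
```

jog_arm --targets '[-8, -31, 19, 0.8, -8, -31, 19, 0.8, -9, -31, 19, 0.8, -9, -31, 19, 0.8, -9, -31, 19, 0.8]' --claw 0.4 --grip_force 20

```text
time_s: 1.82
ee_pos: [0.4285, -0.1153, 0.2851]
tool_rot: [[-0.957, 0.29, -0.0], [0.29, 0.957, 0.0], [0.0, 0.0, -1.0]]
ft_force: [0.6, 0.8, 0.8]
width: 0.6
grasp_force: 0.0
```

jog_arm --targets '[-10, -30, 19, 0.8, -10, -30, 19, 0.8, -11, -30, 19, 0.8, -11, -30, 19, 0.8, -12, -30, 19, 0.8]'

```text
time_s: 2.23
ee_pos: [0.4323, -0.2746, 0.19]
tool_rot: [[-0.934, 0.356, -0.0], [0.356, 0.934, 0.001], [0.001, 0.0, -1.0]]
ft_force: [1.3, -0.9, 0.2]
width: 0.599
grasp_force: 0.0
```

jog_arm --targets '[0, 0, 0, 0, 0, 0, 0, 0]'

```text
time_s: 2.4
ee_pos: [0.4317, -0.2739, 0.1893]
tool_rot: [[-0.934, 0.358, -0.003], [0.358, 0.934, 0.003], [0.004, 0.002, -1.0]]
ft_force: [-0.1, 1.0, 0.3]
width: 0.595
grasp_force: 0.0
```

```bash
python3 -c "
from plan import *
s=vision.snapshot('wrist');pickle.dump(s,open('w2.pkl','wb'));cv2.imwrite('pics/w2.png',s['frame'][:,:,::-1])
o,p,R=st();print(p.round(1),o['width'])
hsv=cv2.cvtColor(s['frame'],cv2.COLOR_RGB2HSV);P=cloud(s);Z=P[...,2]
m=((hsv[...,1]>90)&(hsv[...,0]>8)&(hsv[...,0]<25)&(Z>.1)&(Z<.116)).astype(np.uint8)
n,l,t,c=cv2.connectedComponentsWithStats(m)
for i in range(1,n):
  if t[i,4]>200:
    v,u=np.nonzero(l==i);W=ray(s,np.c_[u,v],.108)[:,:2]*1000;print(t[i],cv2.minAreaRect(W.astype(np.float32)),W.mean(0))
"
```

```text
[ 432.2 -273.1  190.5] 0.5990348837775625
[ 288  235   37   38 1282] ((433.5513610839844, -283.5988464355469), (25.407115936279297, 28.14151954650879), 67.2281265258789) [ 433.47521395 -283.66014334]
```

View pics/w2.png

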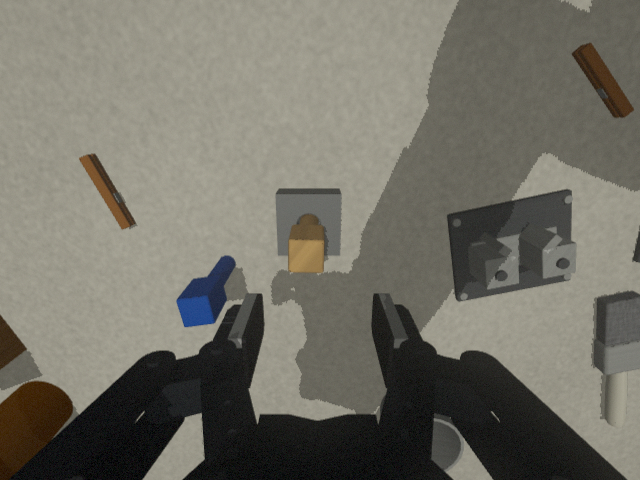

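The head is centred at about (306,250) px, 10 mm off the TCP and aligned with the fingers. I'll correct, descend and grip.

jog_arm --targets '[-5.6, -7.6, 0, 0, 0, 0, 0, 0, 0, 0, 40, 0, 0, 0, 41, 0, 0, 0, 41, 0]'

```text
time_s: 2.87
ee_pos: [0.4371, -0.283, 0.07]
tool_rot: [[-0.935, 0.354, 0.004], [0.354, 0.935, -0.003], [-0.005, -0.002, -1.0]]
ft_force: [0.8, -0.4, -0.3]
width: 0.601
grasp_force: 0.0
```

jog_arm --targets '[0, 0, 0, 0, 0, 0, 0, 0, 0, 0, 0, 0, 0, 0, 0, 0, 0, 0, 0, 0]' --claw 1 --grip_force 100

```text
time_s: 3.28
ee_pos: [0.436, -0.2833, 0.0715]
tool_rot: [[-0.935, 0.355, 0.001], [0.355, 0.935, -0.002], [-0.002, -0.001, -1.0]]
ft_force: [-3.1, 0.6, 1.4]
width: 0.293
grasp_force: 98.1
```

jog_arm --targets '[0, 0, 0, 0, 0, 0, 0, 0, 0, 0, 0, 0]'

```text
time_s: 3.53
ee_pos: [0.4359, -0.2834, 0.0704]
tool_rot: [[-0.935, 0.356, 0.001], [0.356, 0.935, -0.002], [-0.002, -0.001, -1.0]]
ft_force: [-3.3, 0.1, 1.1]
width: 0.293
grasp_force: 98.1
```

jog_arm --targets '[0, 0, -10, 0, 0, 0, -25, 0, 0, 0, -25, 0, 0, 0, -10, 0, 0, 0, 0, 0]'

```text
time_s: 3.95
ee_pos: [0.4378, -0.2844, 0.1427]
tool_rot: [[-0.935, 0.355, 0.006], [0.355, 0.935, -0.004], [-0.007, -0.002, -1.0]]
ft_force: [1.2, 0.1, -0.7]
width: 0.293
grasp_force: 98.1
```

```bash
cat > pinloc.py <<'E'
from plan import *
def pinloc(tag,show=False):
    s=vision.snapshot("wrist");pickle.dump(s,open(tag+".pkl","wb"))
    if show: cv2.imwrite(f"pics/{tag}.png",s["frame"][:,:,::-1])
    o,p,R=st();P=cloud(s)*1000
    hsv=cv2.cvtColor(s["frame"],cv2.COLOR_RGB2HSV)
    L=(P-p)@R  # tool coords
    m=(hsv[...,1]>80)&(hsv[...,0]>6)&(hsv[...,0]<28)&(np.abs(L[...,0])<35)&(np.abs(L[...,1])<30)&(L[...,2]>2)&(L[...,2]<80)
    q=L[m];C=np.array(np.linalg.inv(s["camera_from_world"]))[:3,3]*1000;c=(C-p)@R
    print(o["time_s"],"tcp",p.round(1),"pix",m.sum(),"z range",np.percentile(q[:,2],[1,99]).round(1),"camtool",c.round(0))
    for z in range(6,66,8):
        b=q[np.abs(q[:,2]-z)<4]
        if len(b)>10: print(z,"x",np.percentile(b[:,0],[2,50,98]).round(1),"y",np.percentile(b[:,1],[2,98]).round(1),"mid",round(np.percentile(b[:,1],[2,98]).mean(),1))
E
python3 -c "
from pinloc import *
pinloc('w3',True);plan([477,-100,140],158.5)"
```

```text
4.0 tcp [ 436.8 -283.7  140.7] pix 1008 z range [ 7.4 56.7] camtool [  83.   -1. -144.]
6 x [3.8 4.7 5.7] y [-5.3  3.6] mid -0.9
14 x [0.8 4.2 5.4] y [-8.3  6.5] mid -0.9
22 x [-1.3  4.2  5.4] y [-8.9  7.4] mid -0.8
30 x [-2.2  4.2  5.5] y [-9.3  7.5] mid -0.9
38 x [-1.5  4.2  5.5] y [-9.2  7.4] mid -0.9
46 x [-1.7  4.2  5.6] y [-8.9  7.2] mid -0.8
54 x [-0.7  4.5  5.5] y [-8.6  7.1] mid -0.7
from [ 436.8 -283.7  140.7] yaw 159.18 n 5
[[5.5, 37.2, 0.1, np.float64(0.14)], [5.6, 37.2, 0.1, np.float64(0.14)], [5.7, 37.2, 0.1, np.float64(0.14)], [5.8, 37.2, 0.1, np.float64(0.14)], [5.9, 37.1, 0.1, np.float64(0.14)]]
```

View pics/w3.png

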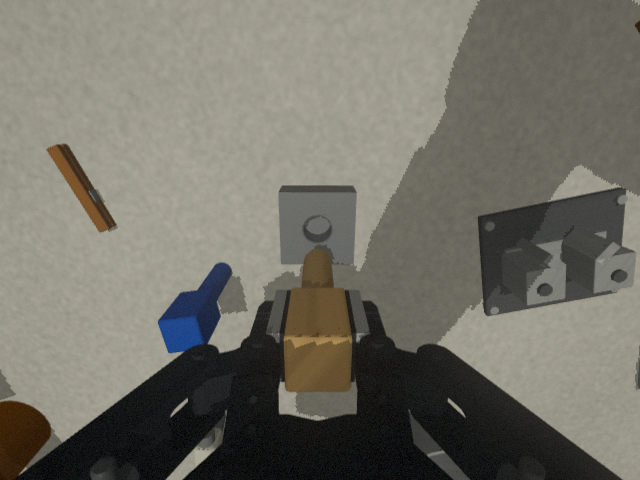

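The pin hangs upright in the grip, with its axis at tool (-4,-0.8) and foot about 60 mm below the TCP. I'll carry it to the front of the wide gauge and align the tool with it.

jog_arm --targets '[6.3, 37.6, 0, 0, 6.3, 37.6, 0, 0, 6.3, 37.6, 0, 0, 6.3, 37.6, 0, 0, 6.4, 37.6, 0, 0]'

```text
time_s: 4.42
ee_pos: [0.4719, -0.0938, 0.1377]
tool_rot: [[-0.934, 0.356, -0.002], [0.356, 0.934, 0.001], [0.002, 0.001, -1.0]]
ft_force: [0.4, 0.1, -0.7]
width: 0.29
grasp_force: 98.4
```

jog_arm --targets '[0, 0, 0, -6.1, 0, 0, 0, -6.2, 0, 0, 0, 0, 0, 0, 0, 0]'

```text
time_s: 4.75
ee_pos: [0.4721, -0.0952, 0.1381]
tool_rot: [[-0.989, 0.151, -0.002], [0.151, 0.989, 0.001], [0.002, 0.001, -1.0]]
ft_force: [-0.4, -0.4, -1.6]
width: 0.292
grasp_force: 98.4
```

```bash
python3 -c "
from pinloc import *
pinloc('w4');plan([474,-96.7,84],171.5)
print(env.get_obs()['ft_force'])"
```

```text
4.8 tcp [472.2 -95.6 138.3] pix 1035 z range [ 9.1 58.8] camtool [  84.   -0. -142.]
6 x [5.5 6.3 7.3] y [-3.9  3.8] mid -0.1
14 x [2.8 5.8 6.9] y [-7.4  6.9] mid -0.3
22 x [-0.5  5.6  6.9] y [-8.3  7.9] mid -0.2
30 x [-0.1  5.7  6.9] y [-8.3  8.2] mid -0.1
38 x [-1.3  5.7  7.2] y [-8.4  8.5] mid 0.0
46 x [-0.4  5.9  7.1] y [-8.5  7.9] mid -0.3
54 x [-0.1  5.9  7.1] y [-8.3  8.1] mid -0.1
62 x [1.2 6.2 7.1] y [-8.2  6.6] mid -0.8
from [472.2 -95.6 138.3] yaw 171.29 n 2
[[-1.0, -0.4, 27.1, np.float64(-0.1)], [-1.0, -0.4, 27.1, np.float64(-0.1)]]
[ 0.62911115  0.69208248 -0.4752938 ]
```

jog_arm --targets '[-1, -0.6, 27, 0, -1, -0.6, 27, 0, 0, 0, 0, 0]'

```text
time_s: 5.05
ee_pos: [0.4712, -0.0967, 0.0809]
tool_rot: [[-0.988, 0.152, -0.007], [0.152, 0.988, 0.003], [0.007, 0.002, -1.0]]
ft_force: [0.5, 0.1, -0.8]
width: 0.29
grasp_force: 98.4
```

```bash
cat >> pinloc.py <<'E'
G=dict(go=((538.1,-100.6),81.5),nogo=((569.,90.4),73.6))
def gauge(tag,g):
    s=pickle.load(open(tag+".pkl","rb"));P=cloud(s)*1000;c,a=G[g];a=np.radians(a)
    Y=np.array([np.cos(a),np.sin(a)]);X=np.array([Y[1],-Y[0]])
    q=P[...,:2]-np.array(c);gx=q@X;gy=q@Y;gz=P[...,2]
    m=(np.abs(gx)<22)&(np.abs(gy)<58)&(gz>46)&(gz<56)
    hsv=cv2.cvtColor(s["frame"],cv2.COLOR_RGB2HSV);m&=hsv[...,1]<60
    h,e=np.histogram(gy[m],np.arange(-58,60,2));print("jaw tops gy hist",[(int(e[i]),int(h[i])) for i in range(len(h)) if h[i]>3])
    b=gy[m]; k=np.sort(b); j=np.diff(k[(k>-35)&(k<25)]); kk=k[(k>-35)&(k<25)]
    if len(j): i=j.argmax();print("gap",kk[i].round(1),kk[i+1].round(1),"mid",(kk[i]+kk[i+1])/2)
    print("gx range",np.percentile(gx[m],[2,98]).round(1),m.sum())
    w=(hsv[...,1]>80)&(hsv[...,0]>6)&(hsv[...,0]<28)&(np.abs(gx+45)<60)&(np.abs(gy)<40)&(gz>16)&(gz<76)
    print("pin gx",np.percentile(gx[w],[2,50,98]).round(1),"gy",np.percentile(gy[w],[2,98]).round(1),np.percentile(gy[w],[2,98]).mean().round(1),"z",np.percentile(gz[w],[1,99]).round(1),w.sum())
E
python3 -c "
from pinloc import *
pinloc('w5',True);gauge('w5','go');gauge('w4','go');gauge('w1','go');gauge('w1','nogo')
print(env.get_obs()['ft_force'])"
```

```text
5.1 tcp [471.8 -96.9  82.9] pix 1033 z range [ 2.5 59.8] camtool [  84.   -0. -141.]
6 x [ 8.6 10.5 10.7] y [-7.8  6.9] mid -0.4
14 x [4.  6.5 7.5] y [-6.7  5.8] mid -0.4
22 x [1.6 6.3 7.5] y [-8.   7.5] mid -0.2
30 x [-0.2  6.2  7.5] y [-8.7  8. ] mid -0.4
38 x [0.  6.5 7.5] y [-8.7  7.8] mid -0.5
46 x [0.4 6.5 7.8] y [-8.5  7.9] mid -0.3
54 x [0.4 6.5 7.8] y [-8.6  7.7] mid -0.5
62 x [2.6 6.8 7.7] y [-8.3  6.7] mid -0.8
jaw tops gy hist [(-32, 26), (-30, 46), (-28, 24), (-26, 12), (-24, 12), (-22, 12), (-20, 12), (-18, 7), (4, 6), (6, 12), (8, 8), (10, 9), (12, 10), (14, 30), (16, 41), (18, 8)]
gap -17.2 4.8 mid -6.205956157463302
gx range [ 3.5 16.4] 275
pin gx [-74.  -72.6 -66.7] gy [-14.6   1.7] -6.5 z [23.2 71.9] 1009
jaw tops gy hist []Traceback (most recent call last):
  File "<string>", line 3, in <module>
    pinloc('w5',True);gauge('w5','go');gauge('w4','go');gauge('w1','go');gauge('w1','nogo')
                                       ~~~~~^^^^^^^^^^^
  File "pinloc.py", line 24, in gauge
    print("gx range",np.percentile(gx[m],[2,98]).round(1),m.sum())
                     ~~~~~~~~~~~~~^^^^^^^^^^^^^^
    return _quantile_unchecked(
        a, q, axis, out, overwrite_input, method, keepdims, weights)
    return _ureduce(a,
                    func=_quantile_ureduce_func,
    ...<5 lines>...
                    overwrite_input=overwrite_input,
                    method=method)
    r = func(a, **kwargs)
    result = _quantile(arr,
                       quantiles=q,
    ...<2 lines>...
                       out=out,
                       weights=wgt)
    slices_having_nans = np.isnan(arr[-1, ...])
                                  ~~~^^^^^^^^^
IndexError: index -1 is out of bounds for axis 0 with size 0
```

View pics/w5.png

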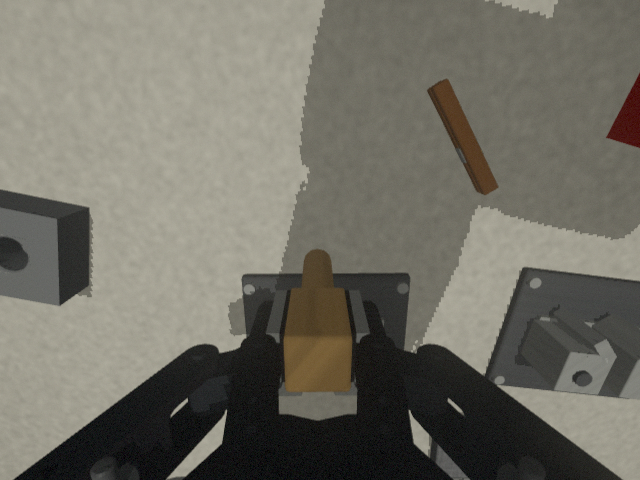

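The pin (about gauge x -64, y -6.5, foot z about 22 mm) lines up with the gap middle at -6.2. I'll advance gently.

jog_arm --targets '[-9, 0, 0, 0, -9, 0, 0, 0, -9, 0, 0, 0, -5, 0, 0, 0, 0, 0, 0, 0]'

```text
time_s: 5.52
ee_pos: [0.5087, -0.1027, 0.0863]
tool_rot: [[-0.989, 0.148, 0.003], [0.148, 0.989, -0.001], [-0.003, -0.0, -1.0]]
ft_force: [0.8, 0.2, -0.4]
width: 0.292
grasp_force: 98.4
```

jog_arm --targets '[-3, 0, 0, 0, -2, 0, 0, 0, -2, 0, 0, 0, -2, 0, 0, 0, 0, 0, 0, 0]'

```text
time_s: 5.93
ee_pos: [0.5153, -0.1033, 0.0853]
tool_rot: [[-0.989, 0.148, 0.0], [0.148, 0.989, -0.0], [-0.0, 0.0, -1.0]]
ft_force: [-0.9, 0.6, -0.7]
width: 0.298
grasp_force: 98.4
```

jog_arm --targets '[-2, 0, 0, 0, -2, 0, 0, 0, -2, 0, 0, 0, 0, 0, 0, 0]'

```text
time_s: 6.27
ee_pos: [0.5214, -0.1043, 0.0854]
tool_rot: [[-0.989, 0.148, 0.001], [0.148, 0.989, -0.0], [-0.001, -0.0, -1.0]]
ft_force: [0.5, 0.4, -0.9]
width: 0.298
grasp_force: 98.4
```

jog_arm --targets '[-2, 0, 0, 0, -2, 0, 0, 0, -2, 0, 0, 0, 0, 0, 0, 0]'

```text
time_s: 6.6
ee_pos: [0.5274, -0.1052, 0.0853]
tool_rot: [[-0.989, 0.148, 0.0], [0.148, 0.989, -0.0], [-0.0, 0.0, -1.0]]
ft_force: [0.2, -0.3, 0.5]
width: 0.292
grasp_force: 98.4
```

jog_arm --targets '[-3, 0, 0, 0, -3, 0, 0, 0, -3, 0, 0, 0, -1, 0, 0, 0, 0, 0, 0, 0]'

```text
time_s: 7.02
ee_pos: [0.5372, -0.1066, 0.0853]
tool_rot: [[-0.989, 0.148, 0.0], [0.148, 0.989, 0.0], [-0.0, 0.0, -1.0]]
ft_force: [0.0, -0.2, -1.3]
width: 0.292
grasp_force: 98.4
```

jog_arm --targets '[-3, 0, 0, 0, -3, 0, 0, 0, -3, 0, 0, 0, -3, 0, 0, 0, 0, 0, 0, 0]'

```text
time_s: 7.43
ee_pos: [0.5494, -0.1085, 0.0854]
tool_rot: [[-0.989, 0.148, 0.001], [0.148, 0.989, -0.0], [-0.001, -0.0, -1.0]]
ft_force: [0.0, -0.7, -0.3]
width: 0.291
grasp_force: 98.4
```

jog_arm --targets '[-3, 0, 0, 0, -4, 0, 0, 0, -4, 0, 0, 0, -5, 0, 0, 0, -5, 0, 0, 0]'

```text
time_s: 7.85
ee_pos: [0.57, -0.1115, 0.0853]
tool_rot: [[-0.989, 0.148, 0.0], [0.148, 0.989, 0.0], [-0.0, 0.0, -1.0]]
ft_force: [-0.3, 0.1, -0.1]
width: 0.288
grasp_force: 98.4
```

jog_arm --targets '[-5, 0, 0, 0, -5, 0, 0, 0, 0, 0, 0, 0, 0, 0, 0, 0]'

```text
time_s: 8.18
ee_pos: [0.5795, -0.1129, 0.0851]
tool_rot: [[-0.989, 0.148, -0.0], [0.148, 0.989, 0.0], [0.0, 0.0, -1.0]]
ft_force: [-0.8, -0.5, -0.8]
width: 0.292
grasp_force: 98.4
```

The pin went through with no contact force and is now about 46 mm past the gauge's origin. Next I lift and carry it to the front of the narrow gauge.

jog_arm --targets '[0, 0, -10, 0, 0, 0, -25, 0, 0, 0, -25, 0, 0, 0, -5, 0, 0, 0, 0, 0]'

```text
time_s: 8.6
ee_pos: [0.5808, -0.1134, 0.1533]
tool_rot: [[-0.989, 0.148, 0.005], [0.148, 0.989, -0.002], [-0.005, -0.001, -1.0]]
ft_force: [0.7, 0.1, -0.8]
width: 0.294
grasp_force: 98.5
```

```bash
python3 -c "
from plan import *
plan([506,99.4,148],163.6)"
```

```text
from [ 580.8 -113.4  153.3] yaw 171.48 n 6
[[17.6, 33.2, 0.9, np.float64(1.31)], [18.3, 32.8, 0.9, np.float64(1.31)], [19.1, 32.4, 0.9, np.float64(1.31)], [19.8, 31.9, 0.9, np.float64(1.31)], [20.6, 31.5, 0.9, np.float64(1.31)], [21.3, 31.0, 0.9, np.float64(1.31)]]
```

jog_arm --targets '[17.6, 33.2, 1, 1.3, 18.3, 32.8, 1, 1.3, 19, 32.4, 1, 1.3, 19.8, 32, 1, 1.3, 20.6, 31.5, 1, 1.3]'

```text
time_s: 9.02
ee_pos: [0.5151, 0.0657, 0.144]
tool_rot: [[-0.965, 0.261, -0.002], [0.261, 0.965, 0.0], [0.002, -0.0, -1.0]]
ft_force: [1.3, -0.7, -1.0]
width: 0.293
grasp_force: 98.6
```

jog_arm --targets '[21.3, 31, 1, 1.3, 0, 0, 0, 0, 0, 0, 30, 0, 0, 0, 30, 0, 0, 0, 2, 0]'

```text
time_s: 9.43
ee_pos: [0.5, 0.0998, 0.0771]
tool_rot: [[-0.96, 0.28, -0.009], [0.28, 0.96, -0.0], [0.009, -0.003, -1.0]]
ft_force: [-1.1, -0.0, -1.4]
width: 0.287
grasp_force: 98.6
```

jog_arm --targets '[0, 0, 0, 0, 0, 0, 0, 0]'

```text
time_s: 9.6
ee_pos: [0.5044, 0.0995, 0.0826]
tool_rot: [[-0.96, 0.281, -0.001], [0.281, 0.96, -0.0], [0.001, -0.0, -1.0]]
ft_force: [-0.1, -0.3, -1.1]
width: 0.295
grasp_force: 98.6
```

```bash
python3 -c "
from pinloc import *
pinloc('w6');gauge('w6','nogo')
o,p,R=st();print(o['ft_force'],R.round(3).tolist())"
```

```text
9.65 tcp [505.3  99.5  83.4] pix 1008 z range [ 9.3 58.8] camtool [  84.   -1. -142.]
6 x [ 6.8  7.3 10.2] y [-5.1  4.8] mid -0.2
14 x [3.4 6.5 7.6] y [-7.5  6.4] mid -0.6
22 x [1.2 6.2 7.7] y [-8.8  7.3] mid -0.8
30 x [0.4 6.4 7.8] y [-9.2  7.5] mid -0.8
38 x [0.1 6.4 7.8] y [-9.1  7.4] mid -0.9
46 x [0.4 6.5 8. ] y [-8.9  7.6] mid -0.6
54 x [1.7 6.6 7.9] y [-9.   6.8] mid -1.1
62 x [4.2 6.8 7.8] y [-7.6  4.7] mid -1.5
jaw tops gy hist [(-36, 7), (-34, 28), (-32, 17), (12, 27), (14, 17)]
gap -30.7 11.4 mid -9.648373636140288
gx range [ 7.1 17.3] 99
pin gx [-71.5 -70.2 -64.2] gy [-18.3  -1.9] -10.1 z [24.6 73.6] 1006
[-0.29008758  0.59489137  0.69287224] [[-0.96, 0.282, 0.001], [0.282, 0.96, 0.0], [-0.001, 0.0, -1.0]]
```

jog_arm --targets '[-9, 0.4, 0, 0, -9, 0, 0, 0, -9, 0, 0, 0, -5, 0, 0, 0, 0, 0, 0, 0]'

```text
time_s: 10.07
ee_pos: [0.5375, 0.0906, 0.0827]
tool_rot: [[-0.959, 0.282, 0.002], [0.282, 0.959, 0.0], [-0.002, 0.001, -1.0]]
ft_force: [-0.3, 0.3, -1.2]
width: 0.29
grasp_force: 98.6
```

jog_arm --targets '[-1, 0, 0, 0, -1, 0, 0, 0, -1, 0, 0, 0, 0, 0, 0, 0, 0, 0, 0, 0]'

```text
time_s: 10.48
ee_pos: [0.5379, 0.0905, 0.0823]
tool_rot: [[-0.96, 0.281, -0.0], [0.281, 0.96, 0.0], [0.0, 0.0, -1.0]]
ft_force: [0.0, 0.4, -0.6]
width: 0.291
grasp_force: 98.6
```

jog_arm --targets '[-1, 0, 0, 0, -1, 0, 0, 0, 0, 0, 0, 0, 0, 0, 0, 0]'

```text
time_s: 10.82
ee_pos: [0.5401, 0.0899, 0.0823]
tool_rot: [[-0.96, 0.281, 0.0], [0.281, 0.96, 0.0], [-0.0, 0.0, -1.0]]
ft_force: [0.3, -1.2, -0.4]
width: 0.293
grasp_force: 98.6
```

jog_arm --targets '[-1, 0, 0, 0, -1, 0, 0, 0, 0, 0, 0, 0, 0, 0, 0, 0]'

```text
time_s: 11.15
ee_pos: [0.5421, 0.0893, 0.0823]
tool_rot: [[-0.96, 0.281, 0.0], [0.281, 0.96, 0.0], [-0.0, 0.0, -1.0]]
ft_force: [-0.2, -0.4, -1.3]
width: 0.294
grasp_force: 98.6
```

jog_arm --targets '[-1, 0, 0, 0, 0, 0, 0, 0, 0, 0, 0, 0]'

```text
time_s: 11.4
ee_pos: [0.543, 0.089, 0.0823]
tool_rot: [[-0.96, 0.281, 0.0], [0.281, 0.96, 0.0], [-0.0, 0.0, -1.0]]
ft_force: [-0.6, 0.7, -0.5]
width: 0.292
grasp_force: 98.6
```

jog_arm --targets '[-0.8, 0, 0, 0, 0, 0, 0, 0, 0, 0, 0, 0]'

```text
time_s: 11.65
ee_pos: [0.5438, 0.0888, 0.0823]
tool_rot: [[-0.96, 0.281, 0.0], [0.281, 0.96, 0.0], [-0.0, 0.0, -1.0]]
ft_force: [0.3, -0.3, -1.1]
width: 0.291
grasp_force: 98.6
```

jog_arm --targets '[-0.8, 0, 0, 0, 0, 0, 0, 0, 0, 0, 0, 0]'

```text
time_s: 11.9
ee_pos: [0.5445, 0.0886, 0.0823]
tool_rot: [[-0.96, 0.281, 0.0], [0.281, 0.96, 0.0], [-0.0, 0.0, -1.0]]
ft_force: [0.3, 1.1, -0.4]
width: 0.294
grasp_force: 98.6
```

jog_arm --targets '[-0.8, 0, 0, 0, 0, 0, 0, 0, 0, 0, 0, 0]'

```text
time_s: 12.15
ee_pos: [0.5453, 0.0884, 0.0823]
tool_rot: [[-0.96, 0.281, 0.0], [0.281, 0.96, 0.0], [-0.0, 0.0, -1.0]]
ft_force: [0.3, 0.0, -1.5]
width: 0.292
grasp_force: 98.6
```

jog_arm --targets '[-0.6, 0, 0, 0, 0, 0, 0, 0, 0, 0, 0, 0]'

```text
time_s: 12.4
ee_pos: [0.5459, 0.0882, 0.0823]
tool_rot: [[-0.96, 0.281, 0.0], [0.281, 0.96, 0.0], [-0.0, 0.0, -1.0]]
ft_force: [-0.5, -0.7, -0.4]
width: 0.294
grasp_force: 98.6
```

jog_arm --targets '[-0.7, 0, 0, 0, 0, 0, 0, 0, 0, 0, 0, 0]'

```text
time_s: 12.65
ee_pos: [0.5464, 0.088, 0.0823]
tool_rot: [[-0.96, 0.281, -0.0], [0.281, 0.96, 0.0], [0.0, 0.0, -1.0]]
ft_force: [0.0, -0.2, -0.5]
width: 0.291
grasp_force: 98.6
```

jog_arm --targets '[-0.7, 0, 0, 0, 0, 0, 0, 0, 0, 0, 0, 0]'

```text
time_s: 12.9
ee_pos: [0.5469, 0.0878, 0.0822]
tool_rot: [[-0.96, 0.281, -0.001], [0.281, 0.96, 0.0], [0.001, -0.0, -1.0]]
ft_force: [-1.8, 0.6, -0.4]
width: 0.294
grasp_force: 98.7
```

jog_arm --targets '[-0.5, 0, 0, 0, 0, 0, 0, 0, 0, 0, 0, 0]'

```text
time_s: 13.15
ee_pos: [0.5472, 0.0876, 0.0821]
tool_rot: [[-0.96, 0.281, -0.001], [0.281, 0.96, 0.0], [0.001, -0.0, -1.0]]
ft_force: [-2.1, -0.5, 0.3]
width: 0.292
grasp_force: 98.7
```

Contact has started at about 2 N. I'll press on in small steps.

jog_arm --targets '[-0.7, 0, 0, 0, 0, 0, 0, 0, 0, 0, 0, 0]'

```text
time_s: 13.4
ee_pos: [0.5478, 0.0874, 0.0821]
tool_rot: [[-0.96, 0.281, -0.001], [0.281, 0.96, -0.0], [0.001, -0.0, -1.0]]
ft_force: [-3.2, -0.5, -0.1]
width: 0.294
grasp_force: 98.7
```

jog_arm --targets '[-0.7, 0, 0, 0, 0, 0, 0, 0, 0, 0, 0, 0]'

```text
time_s: 13.65
ee_pos: [0.5483, 0.0872, 0.0821]
tool_rot: [[-0.96, 0.281, -0.001], [0.281, 0.96, -0.0], [0.001, -0.0, -1.0]]
ft_force: [-4.4, -0.6, 1.0]
width: 0.293
grasp_force: 98.8
```

jog_arm --targets '[0, 0, 0, 0]'

```text
time_s: 13.73
ee_pos: [0.5484, 0.0872, 0.0821]
tool_rot: [[-0.96, 0.281, -0.001], [0.281, 0.96, -0.0], [0.001, -0.0, -1.0]]
ft_force: [-4.5, 0.7, -0.1]
width: 0.291
grasp_force: 98.7
```

jog_arm --targets '[0, 0, 0, 0]'

```text
time_s: 13.82
ee_pos: [0.5484, 0.0872, 0.0821]
tool_rot: [[-0.96, 0.281, -0.001], [0.281, 0.96, -0.0], [0.001, -0.0, -1.0]]
ft_force: [-5.2, -0.8, -0.1]
width: 0.29
grasp_force: 98.7
```

jog_arm --targets '[0, -0.5, 0, 0, 0, 0, 0, 0, 0, 0, 0, 0]'

```text
time_s: 14.07
ee_pos: [0.5485, 0.087, 0.0821]
tool_rot: [[-0.96, 0.281, -0.001], [0.281, 0.96, 0.001], [0.001, 0.0, -1.0]]
ft_force: [-5.2, 1.6, -0.4]
width: 0.293
grasp_force: 98.6
```

jog_arm --targets '[0, 0, 0, 0]'

```text
time_s: 14.15
ee_pos: [0.5485, 0.087, 0.0821]
tool_rot: [[-0.96, 0.281, -0.001], [0.281, 0.96, 0.001], [0.001, 0.0, -1.0]]
ft_force: [-5.4, 1.5, -0.5]
width: 0.29
grasp_force: 98.6
```

jog_arm --targets '[0, -0.5, 0, 0, 0, 0, 0, 0, 0, 0, 0, 0]'

```text
time_s: 14.4
ee_pos: [0.5485, 0.0869, 0.0821]
tool_rot: [[-0.96, 0.281, -0.0], [0.281, 0.96, 0.001], [0.001, 0.001, -1.0]]
ft_force: [-4.0, 2.4, -1.6]
width: 0.291
grasp_force: 98.5
```

jog_arm --targets '[0, 0, 0, 0]'

```text
time_s: 14.48
ee_pos: [0.5486, 0.0868, 0.0821]
tool_rot: [[-0.96, 0.281, -0.0], [0.281, 0.96, 0.001], [0.001, 0.001, -1.0]]
ft_force: [-5.0, 1.5, -0.7]
width: 0.297
grasp_force: 98.5
```

It is now balanced: about 5.5 N axial and no lateral, and sideways motion is blocked, so both jaws touch. I'll press slightly more and hold.

jog_arm --targets '[-0.5, 0.4, 0, 0, 0, 0, 0, 0, 0, 0, 0, 0, 0, 0, 0, 0, 0, 0, 0, 0]'

```text
time_s: 14.9
ee_pos: [0.5488, 0.0869, 0.0821]
tool_rot: [[-0.96, 0.281, -0.001], [0.281, 0.96, 0.001], [0.001, 0.0, -1.0]]
ft_force: [-6.6, 1.4, 0.4]
width: 0.289
grasp_force: 98.6
```

jog_arm --targets '[0, 0, 0, 0, 0, 0, 0, 0, 0, 0, 0, 0, 0, 0, 0, 0, 0, 0, 0, 0]'

```text
time_s: 15.32
ee_pos: [0.5488, 0.0869, 0.0821]
tool_rot: [[-0.96, 0.281, -0.001], [0.281, 0.96, 0.001], [0.001, 0.0, -1.0]]
ft_force: [-5.7, 1.2, -0.0]
width: 0.29
grasp_force: 98.6
```

jog_arm --targets '[0, 0, 0, 0, 0, 0, 0, 0, 0, 0, 0, 0, 0, 0, 0, 0, 0, 0, 0, 0]'

```text
time_s: 15.73
ee_pos: [0.5487, 0.0869, 0.0821]
tool_rot: [[-0.96, 0.281, -0.001], [0.281, 0.96, 0.001], [0.001, 0.0, -1.0]]
ft_force: [-5.9, 0.8, -0.1]
width: 0.29
grasp_force: 98.6
```

jog_arm --targets '[0, 0, 0, 0, 0, 0, 0, 0, 0, 0, 0, 0, 0, 0, 0, 0, 0, 0, 0, 0]'

```text
time_s: 16.15
ee_pos: [0.5488, 0.0869, 0.0821]
tool_rot: [[-0.96, 0.281, -0.001], [0.281, 0.96, 0.001], [0.001, 0.0, -1.0]]
ft_force: [-5.4, 1.3, 0.6]
width: 0.291
grasp_force: 98.6
```

```bash
python3 -c "
from pinloc import *
pinloc('w7')"
```

```text
16.2 tcp [548.8  86.9  82.1] pix 1043 z range [ 8.8 59. ] camtool [  84.   -0. -143.]
6 x [5.7 6.3 6.9] y [-3.7  2.8] mid -0.5
14 x [2.6 5.8 6.8] y [-7.2  6.8] mid -0.2
22 x [0.6 5.6 7. ] y [-8.5  7.7] mid -0.4
30 x [-0.3  5.6  7.1] y [-8.9  7.9] mid -0.5
38 x [-0.8  5.8  7.2] y [-8.7  7.8] mid -0.5
46 x [-0.7  5.8  7.2] y [-9.1  7.6] mid -0.7
54 x [0.  6.  7.3] y [-8.6  7.7] mid -0.4
62 x [0.2 6.3 7.3] y [-8.9  6.8] mid -1.1
```

The pin held about 6 N for over 1.5 s, untilted. I'll back off, lift, and go over the rail hole.

jog_arm --targets '[5, 0, 0, 0, 12, 0, 0, 0, 13, 0, 0, 0, 15, 0, 0, 0, 0, 0, -15, 0]'

```text
time_s: 16.62
ee_pos: [0.5032, 0.0997, 0.0955]
tool_rot: [[-0.96, 0.28, -0.003], [0.28, 0.96, 0.0], [0.003, -0.001, -1.0]]
ft_force: [-0.3, 0.3, -1.4]
width: 0.291
grasp_force: 98.4
```

jog_arm --targets '[0, 0, -30, 0, 0, 0, -35, 0, 0, 0, -30, 0, 0, 0, 0, 0]'

```text
time_s: 16.95
ee_pos: [0.5118, 0.0994, 0.1998]
tool_rot: [[-0.96, 0.281, 0.016], [0.281, 0.96, 0.0], [-0.015, 0.005, -1.0]]
ft_force: [0.6, 0.3, 0.4]
width: 0.292
grasp_force: 98.4
```

```bash
python3 -c "
from plan import *
plan([422.3,306.3,190],163.6)"
```

```text
from [511.8  99.4 199.8] yaw 163.67 n 6
[[24.0, 28.9, 1.6, np.float64(0.01)], [24.0, 28.9, 1.6, np.float64(0.01)], [24.0, 28.9, 1.6, np.float64(0.01)], [24.0, 28.9, 1.6, np.float64(0.01)], [24.0, 28.9, 1.6, np.float64(0.01)], [24.0, 28.9, 1.6, np.float64(0.01)]]
```

jog_arm --targets '[23, 29.2, 0, 0, 23, 29.2, 0, 0, 23, 29.2, 0, 0, 23, 29.2, 0, 0, 23, 29.2, 0, 0]'

```text
time_s: 17.37
ee_pos: [0.4379, 0.2736, 0.193]
tool_rot: [[-0.959, 0.282, 0.005], [0.282, 0.959, 0.002], [-0.004, 0.003, -1.0]]
ft_force: [0.6, 0.3, -0.4]
width: 0.293
grasp_force: 98.5
```

jog_arm --targets '[23, 29.2, 0, 0, 0, 0, 0, 0, 0, 0, 0, 0, 0, 0, 0, 0, 0, 0, 0, 0]'

```text
time_s: 17.78
ee_pos: [0.424, 0.3055, 0.1925]
tool_rot: [[-0.959, 0.282, 0.002], [0.282, 0.959, 0.0], [-0.001, 0.001, -1.0]]
ft_force: [-0.2, 0.4, -0.2]
width: 0.292
grasp_force: 98.6
```

```bash
cat > rail.py <<'E'
from pinloc import *
def rail(tag):
    s=pickle.load(open(tag+".pkl","rb"));hsv=cv2.cvtColor(s["frame"],cv2.COLOR_RGB2HSV);P=cloud(s);Z=P[...,2]
    near=(np.hypot(P[...,0]-.425,P[...,1]-.305)<.05)
    m=((hsv[...,1]>90)&(hsv[...,0]>8)&(hsv[...,0]<25)&(Z>.026)&(Z<.034)&near).astype(np.uint8)
    cn,hi=cv2.findContours(m,cv2.RETR_CCOMP,cv2.CHAIN_APPROX_NONE)
    for k,cc in enumerate(cn):
        if cv2.contourArea(cc)>60:
            w=ray(s,cc[:,0],.03)[:,:2]*1000;e=cv2.minEnclosingCircle(w.astype(np.float32));print("hole" if hi[0,k,3]>=0 else "outer",np.round(e[0],1),round(e[1],1),"ell",np.round(cv2.fitEllipse(w.astype(np.float32))[0],1) if len(w)>5 else "",cv2.boundingRect(cc))
E
python3 -c "
from rail import *
pinloc('w8',True);rail('w8')"
```

```text
17.8333 tcp [423.9 305.2 192.5] pix 1051 z range [ 8.4 59.6] camtool [  84.   -0. -143.]
6 x [5.5 6.1 6.9] y [-4.4  4. ] mid -0.2
14 x [2.6 5.8 6.8] y [-7.   6.8] mid -0.1
22 x [-0.2  5.5  6.8] y [-8.3  7.9] mid -0.2
30 x [-0.7  5.4  6.7] y [-8.4  8.2] mid -0.1
38 x [-1.4  5.7  7. ] y [-8.5  8.5] mid -0.0
46 x [-0.6  5.6  6.9] y [-8.6  8.3] mid -0.2
54 x [-1.   5.6  6.9] y [-8.6  8. ] mid -0.3
62 x [-0.3  5.7  6.9] y [-7.6  8.4] mid 0.4
outer [432.1 304.5] 43.9 ell [431.2 304.8] (287, 182, 63, 83)
hole [424.7 305.8] 11.7 ell [424.7 305.7] (306, 205, 25, 24)
```

View pics/w8.png

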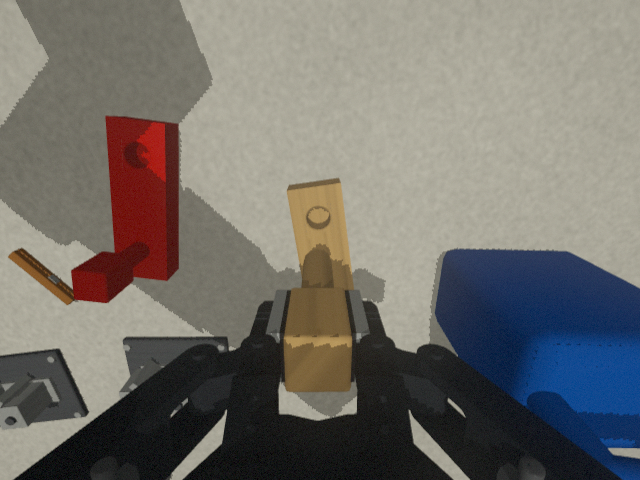

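The hole at (318,216) px measures (424.7,305.8) and the pin is about 2 mm off it. I'll correct, descend to just above the mouth, and re-measure.

jog_arm --targets '[2, 0.8, 30, 0, 0, 0, 30, 0, 0, 0, 26, 0, 0, 0, 0, 0, 0, 0, 0, 0]'

```text
time_s: 18.25
ee_pos: [0.4208, 0.3059, 0.1055]
tool_rot: [[-0.959, 0.283, -0.003], [0.283, 0.959, -0.001], [0.002, -0.002, -1.0]]
ft_force: [0.4, 0.8, -0.4]
width: 0.292
grasp_force: 98.6
```

jog_arm --targets '[0, 0, 0, 0, 0, 0, 0, 0, 0, 0, 0, 0]'

```text
time_s: 18.5
ee_pos: [0.4227, 0.3079, 0.1082]
tool_rot: [[-0.96, 0.281, 0.003], [0.281, 0.96, 0.002], [-0.003, 0.003, -1.0]]
ft_force: [-0.1, 0.0, -1.0]
width: 0.29
grasp_force: 98.6
```

```bash
python3 -c "
from rail import *
pinloc('w9',True);rail('w9')
s=pickle.load(open('w9.pkl','rb'))
# rail front hole rim visible?  crop around foot
f=s['frame'];cv2.imwrite('pics/w9c.png',cv2.resize(f[150:310,230:430],(800,600))[:,:,::-1] if 0 else cv2.convertScaleAbs(cv2.resize(f[160:310,220:420],(800,600),interpolation=cv2.INTER_CUBIC)[:,:,::-1],alpha=1.5))"
```

```text
18.55 tcp [422.4 307.9 108. ] pix 5110 z range [11.4 79.5] camtool [  83.   -0. -143.]
6 x [5.1 5.8 6.6] y [-4.1  3.4] mid -0.4
14 x [2.1 5.3 6.5] y [-7.4  6.9] mid -0.2
22 x [-1.2  5.1  6.4] y [-8.5  7.9] mid -0.3
30 x [-1.1  5.1  6.5] y [-8.5  8.1] mid -0.2
38 x [-1.7  5.2  6.5] y [-8.7  8.3] mid -0.2
46 x [-1.3  5.3  6.6] y [-8.9  8.1] mid -0.4
54 x [-1.6  5.5  6.7] y [-8.6  8.4] mid -0.1
62 x [0.2 5.4 6.5] y [-8.4  7.6] mid -0.4
outer [426.6 305.5] 39.9 ell [424.2 306.3] (273, 205, 83, 85)
```

View pics/w9c.png

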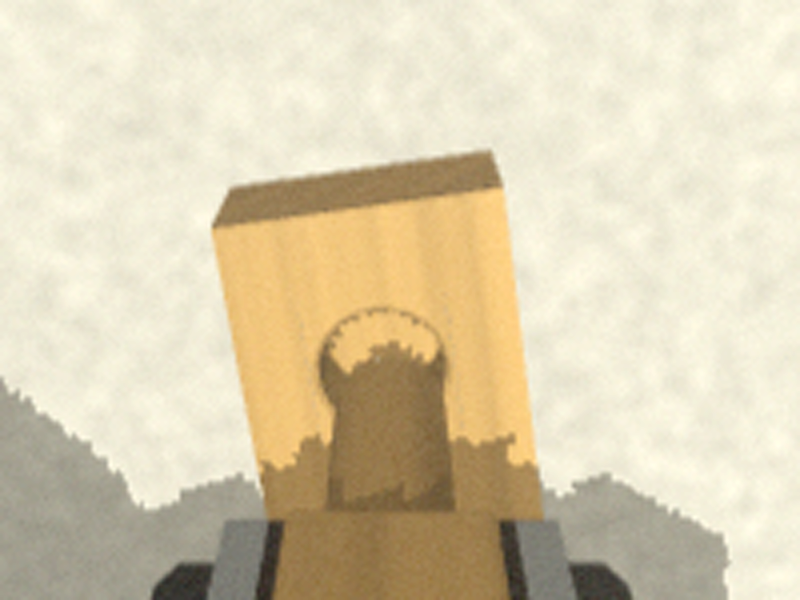

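The shaft sits about 1 mm right of the hole centre, at crop column 391 against 383. I'll shift 1 mm and lower carefully.

jog_arm --targets '[-0.3, -1, 0, 0, 0, 0, 5, 0, 0, 0, 5, 0, 0, 0, 3, 0, 0, 0, 0, 0]'

```text
time_s: 18.97
ee_pos: [0.4204, 0.3061, 0.0922]
tool_rot: [[-0.96, 0.281, -0.002], [0.281, 0.96, -0.001], [0.001, -0.001, -1.0]]
ft_force: [-0.3, 0.4, 0.0]
width: 0.287
grasp_force: 98.6
```

jog_arm --targets '[0, 0, 2, 0, 0, 0, 2, 0, 0, 0, 2, 0, 0, 0, 0, 0]'

```text
time_s: 19.3
ee_pos: [0.4213, 0.3064, 0.087]
tool_rot: [[-0.96, 0.281, 0.0], [0.281, 0.96, -0.0], [-0.0, -0.0, -1.0]]
ft_force: [-0.4, -0.1, -1.5]
width: 0.295
grasp_force: 98.6
```

jog_arm --targets '[0, 0, 2, 0, 0, 0, 2, 0, 0, 0, 0, 0]'

```text
time_s: 19.55
ee_pos: [0.4213, 0.3064, 0.083]
tool_rot: [[-0.96, 0.281, 0.0], [0.281, 0.96, -0.0], [-0.0, -0.0, -1.0]]
ft_force: [0.9, 0.4, -1.0]
width: 0.293
grasp_force: 98.7
```

It has entered the hole freely. Continuing down.

jog_arm --targets '[0, 0, 3, 0, 0, 0, 3, 0, 0, 0, 2, 0, 0, 0, 0, 0]'

```text
time_s: 19.88
ee_pos: [0.4212, 0.3063, 0.0748]
tool_rot: [[-0.96, 0.281, -0.0], [0.281, 0.96, -0.0], [-0.0, -0.0, -1.0]]
ft_force: [1.4, -0.2, -1.4]
width: 0.295
grasp_force: 98.7
```

jog_arm --targets '[0, 0, 1.5, 0, 0, 0, 1.5, 0, 0, 0, 0, 0]'

```text
time_s: 20.13
ee_pos: [0.4213, 0.3064, 0.0721]
tool_rot: [[-0.96, 0.281, 0.0], [0.281, 0.96, 0.0], [-0.0, 0.0, -1.0]]
ft_force: [0.8, -0.5, -2.3]
width: 0.292
grasp_force: 98.7
```

jog_arm --targets '[0, 0, 0.8, 0, 0, 0, 0, 0]'

```text
time_s: 20.3
ee_pos: [0.4213, 0.3064, 0.0715]
tool_rot: [[-0.96, 0.281, 0.0], [0.281, 0.96, 0.0], [-0.0, 0.0, -1.0]]
ft_force: [1.1, -0.5, -0.9]
width: 0.294
grasp_force: 98.7
```

jog_arm --targets '[0, 0, 0.8, 0, 0, 0, 0, 0]'

```text
time_s: 20.47
ee_pos: [0.4213, 0.3064, 0.0707]
tool_rot: [[-0.96, 0.281, 0.0], [0.281, 0.96, 0.0], [-0.0, 0.0, -1.0]]
ft_force: [-0.2, 0.0, 0.1]
width: 0.297
grasp_force: 98.7
```

jog_arm --targets '[0, 0, 0.8, 0, 0, 0, 0, 0]'

```text
time_s: 20.63
ee_pos: [0.4213, 0.3064, 0.0698]
tool_rot: [[-0.96, 0.281, 0.0], [0.281, 0.96, 0.0], [-0.0, 0.0, -1.0]]
ft_force: [1.0, 0.1, -0.7]
width: 0.293
grasp_force: 98.7
```

jog_arm --targets '[0, 0, 0.6, 0, 0, 0, 0, 0]'

```text
time_s: 20.8
ee_pos: [0.4212, 0.3064, 0.0693]
tool_rot: [[-0.96, 0.281, 0.0], [0.281, 0.96, 0.0], [-0.0, 0.0, -1.0]]
ft_force: [0.6, -0.3, -0.1]
width: 0.291
grasp_force: 98.7
```

jog_arm --targets '[0, 0, 0.6, 0, 0, 0, 0, 0]'

```text
time_s: 20.97
ee_pos: [0.4213, 0.3064, 0.0692]
tool_rot: [[-0.96, 0.281, 0.0], [0.281, 0.96, 0.0], [-0.0, 0.0, -1.0]]
ft_force: [-0.1, -0.9, 4.6]
width: 0.29
grasp_force: 99.7
```

jog_arm --targets '[0, 0, 0.6, 0, 0, 0, 0, 0]'

```text
time_s: 21.13
ee_pos: [0.4214, 0.3064, 0.0692]
tool_rot: [[-0.96, 0.281, 0.001], [0.281, 0.96, 0.0], [-0.001, 0.0, -1.0]]
ft_force: [-1.8, -1.7, 9.1]
width: 0.293
grasp_force: 100.2
```

jog_arm --targets '[0, 0, 0.5, 0, 0, 0, 0, 0]'

```text
time_s: 21.3
ee_pos: [0.4214, 0.3065, 0.0692]
tool_rot: [[-0.96, 0.281, 0.001], [0.281, 0.96, 0.0], [-0.001, 0.001, -1.0]]
ft_force: [-3.2, -2.3, 13.2]
width: 0.292
grasp_force: 100.6
```

The pin is seated on the bottom of the hole. I'll relieve the load, open part way, and withdraw upward.

jog_arm --targets '[0, 0, -1.4, 0, 0, 0, 0, 0]'

```text
time_s: 21.47
ee_pos: [0.4213, 0.3065, 0.0693]
tool_rot: [[-0.96, 0.281, 0.0], [0.281, 0.96, 0.0], [-0.0, 0.0, -1.0]]
ft_force: [0.5, -0.0, -0.3]
width: 0.287
grasp_force: 98.7
```

jog_arm --targets '[0, 0, 0, 0, 0, 0, 0, 0, 0, 0, 0, 0, 0, 0, 0, 0, 0, 0, 0, 0]' --claw 0.45 --grip_force 20

```text
time_s: 21.88
ee_pos: [0.4211, 0.3064, 0.0688]
tool_rot: [[-0.96, 0.281, -0.0], [0.281, 0.96, -0.0], [0.0, -0.0, -1.0]]
ft_force: [-0.7, 0.7, 0.7]
width: 0.553
grasp_force: 0.0
```

jog_arm --targets '[0, 0, 0, 0, 0, 0, -5, 0, 0, 0, -15, 0, 0, 0, -25, 0, 0, 0, -30, 0]'

```text
time_s: 22.3
ee_pos: [0.4199, 0.3057, 0.1436]
tool_rot: [[-0.96, 0.281, -0.003], [0.281, 0.96, -0.002], [0.003, -0.002, -1.0]]
ft_force: [0.7, -0.0, -0.8]
width: 0.55
grasp_force: 0.0
```

jog_arm --targets '[0, 0, -30, 0, 0, 0, -25, 0, 0, 0, 0, 0, 0, 0, 0, 0, 0, 0, 0, 0]'

```text
time_s: 22.72
ee_pos: [0.421, 0.3063, 0.1987]
tool_rot: [[-0.96, 0.281, -0.0], [0.281, 0.96, -0.0], [0.0, -0.0, -1.0]]
ft_force: [0.3, -1.2, -0.1]
width: 0.552
grasp_force: 0.0
```

```bash
python3 -c "
from plan import *
s=vision.snapshot('wrist');hsv=cv2.cvtColor(s['frame'],cv2.COLOR_RGB2HSV);P=cloud(s)*1000
w=(hsv[...,1]>80)&(hsv[...,0]>6)&(hsv[...,0]<28)&(np.hypot(P[...,0]-424.7,P[...,1]-305.8)<30)
for a,b in((35,64),(72,100),(104,116)):
  q=P[w&(P[...,2]>a)&(P[...,2]<b)];print(a,b,len(q),np.percentile(q,[2,50,98],axis=0).round(1).tolist())
v,u=np.nonzero(w&(P[...,2]>103));print('top rect',cv2.minAreaRect((ray(s,np.c_[u,v],.108)[:,:2]*1000).astype(np.float32)))
o,p,R=st();print(p.round(1),o['ft_force'],o['grasp_force'])"
```

```text
35 64 62 [[414.4, 301.4, 35.8], [415.0, 308.4, 42.8], [419.3, 313.6, 52.3]]
72 100 319 [[407.8, 297.4, 72.9], [410.9, 309.4, 87.0], [414.9, 320.9, 99.6]]
104 116 1172 [[409.2, 292.7, 105.5], [422.0, 306.0, 107.8], [435.9, 319.2, 109.3]]
top rect ((533.6968994140625, 278.932861328125), (225.73326110839844, 256.5261535644531), 73.65768432617188)
[420.6 306.  198. ] [0.01577422 0.49459025 0.15499923] 0.0
```

The pin's head top is at z 108 mm, centred over the hole, so it stands fully seated and released.

```bash
python3 -c "
from workcell import env
print(env.close_job())"
```

```text
the job is handed in; nothing more can be done
None
```

The pin went freely through the wide gauge, was stopped squarely in the narrow one at about 6 N, and now stands fully home and released in the rail hole; the job is handed in (no verdict was returned).

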